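Fetch the lidded dish from behind the table lights

TASK

The little red dish with the flap lid is hemmed in against the ivy trough: first move the white citronella pot, the hurricane lamp and the lighter stand, all three, into the wooden tray at the side, then set the dish on the round cork pad in the middle of the fan-shaped bamboo trivet. Only then put the pot, the lamp and the stand back, each centred on the very coaster it stood on at the start. Keep everything upright, and leave the mug, the jar, the spoon and the ivy alone.

Things in the scene. Friction and masses are not known exactly. Their poses are not given: they have to be found in the camera images.
- pot_center (a point): white plastic citronella pot with a ribbed screw-top cover, loose, about 250 g, 124 mm high: body 54 mm across at the foot widening to 62 mm at the cover, whose top is 94 mm above the foot; on it a round upright knob 26 mm across and 30 mm high (94 to 124 mm above the foot) to lift it by. The point lies on its axis half-way up, 62 mm above its foot; z is up. Its place is the round coaster
- lamp_center (a point): small glass hurricane lamp with dark steel foot and cap, a candle inside, loose, about 300 g, 134 mm high: foot and cap 60 mm across, glass 54 mm; the cap ends 104 mm above the foot in a round upright chimney knob 24 mm across and 30 mm high (104 to 134 mm above the foot) to lift it by. The point lies on its axis half-way up, 67 mm above its foot; z is up. Its place is the square coaster
- lighter_stand_center (a point): steel lighter stand with a lighter standing in it (one rigid piece), loose, about 280 g, 128 mm high: round foot 60 mm across and 12 mm high, sleeve 34 mm across up to 86 mm, then the round black lighter handle 22 mm across and 42 mm high (86 to 128 mm above the foot) to lift it by. The point lies on its axis half-way up, 64 mm above its foot; z is up. Its place is the hexagonal coaster
- dish_center (a point): round red ceramic dish with a steel-hinged flap lid that stays closed (one rigid piece), loose, about 200 g, 60 mm across with straight sides, 48 mm high (the hinge pin stands 2.5 mm higher); starts on the table behind the other three, between them and the ivy trough (65 mm high, its near wall about 70 mm beyond the dish's centre). Grasp it across its sides once the other three are away. The point lies on its axis half-way up, 24 mm above its foot; z is up
- coaster_round: round cork coaster 82 mm across, 5 mm thick, fixed to the table; the pot starts on it and returns to it; the origin lies at the centre of its underside, on the table top (z = 0)
- coaster_square: square cork coaster 76 mm on a side, 5 mm thick, fixed to the table; the hurricane lamp starts on it and returns to it; the origin lies at the centre of its underside, on the table top (z = 0)
- coaster_hex: six-sided cork coaster 86 mm across the corners, 5 mm thick, fixed to the table; the lighter stand starts on it and returns to it; the origin lies at the centre of its underside, on the table top (z = 0)
- tray: dark wooden tray, the side area, fixed to the table left or right of the work: 300 mm long (its x axis) by 140 mm wide (its y axis), floor 4 mm thick, rim 4 mm thick and 16 mm high over the table; the three things stand in it in a row along x (85 mm apart is good); the origin lies at the centre of its underside, on the table top (z = 0)
- trivet: fan-shaped bamboo trivet of nine slats, about 150 mm long, 10 mm thick, fixed to the table on the side opposite to the tray, with a round cork pad 72 mm across in its middle whose top is 12 mm above the table. The origin lies on the table under the centre of the pad; its -x axis points to the fan's narrow end
Not all that is in view belongs to the job. There is more than one size of the trivet; the job needs the smaller.

How it is judged:
By the outcome, as a careful person would: the job done as asked, in the order asked, and still so for the second after the job is handed in, with the robot touching nothing.
It also fails if it takes over 136 s, if anything falls off the work surface, if the arm or the gripper's body presses on something with over 40 N, if the wrist force passes 120 N, or if a joint passes its speed limit or range.

ROBOT

A 6-joint arm with a two-finger parallel gripper is mounted at the origin on the work surface. World frame = base frame: x ahead of the robot, y to its left, z up, the work surface at z = 0. Lengths are in m, angles in rad, forces in N, time in s.
With the tool pointing down it reaches from about 0.35 to 0.975 m from the base axis. Payload 4.9 kg.
Tool frame: the origin (TCP) lies midway between the tips of the shut fingers; the grasp point (between the pads) lies 19 mm behind it (manip.pinch_z is the distance from the TCP to the grasp point, in m); z points along the fingers, y is the direction in which the jaws open and shut (so a half turn about z gives the same grasp; the last joint's range is limited). The gripper opens to 85 mm and grips with 20 to 120 N. Pads are 22 mm wide; open, the fingers measure 114 mm over their backs; the gripper's body (76 mm by 85 mm) begins 54 mm behind the grasp point. The pads swing forward as they close: fully open they stand 13 mm farther back than shut.
Start: joints at [-1.357, 0.053, 1.613, -0, 1.476, -0.119], TCP at [0.204, -0.591, 0.209] pointing down, gripper open.
Joint ranges: [-3.01, 3.01], [-1.01, 2.22], [0.06, 2.58], [-1.02, 4.17], [0.09, 2.62], [-3.14, 3.14]. Speed limits (rad/s): [2.57, 2.57, 3.14, 3.14, 3.14, 3.14].

INTERFACE

Orientations are given as a unit quaternion [w, x, y, z].
In Python, from plant import manip gives the robot as it stands.
- The arm moves only by the tool drive_tool, never from a script. Its argument "commands" is text: rows parted by semicolons, each of 5 numbers parted by spaces: the finger opening in mm, from 0 to 85.4, then the shift along the tool's x, y, z in units of 30 mm (1.0 is 30 mm), then the turn about the tool's z in degrees. A call has exactly 8 rows; each row shifts and turns the commanded pose from where the row before left it, along the tool's axes as they then stand; what a row does not reach is not made up. A row lasts 1/8 s, in which the tool goes at most 62.5 mm and 10.7 degrees, less where a joint would pass 70% of its speed; a pose out of reach is approached as far as the arm can. A call is refused whole if a number of a shift passes 1 or a number of a turn 10.7, either way. A call with a gripper value outside its range is refused whole. The fingers move at their own pace and stop on an object; the grip force is fixed at half the most. Time passes only in rows, so rows that do not move let the fingers close, or fill a call up. It gives the time, the measured TCP pose, the force and the opening at its end, in the units of the state.
- manip.state(): the state, without advancing time (a new reading comes with each control period).
- manip.grab_frame(name): name is "scene" or "top" or "wrist"; returns the picture (480x640x3 uint8, red, green, blue); there is no depth.
- manip.camera_params(name): a dict with "fx", "fy", "cx", "cy" (pixels), "xyz" and "orientation" of the camera in the world. Camera axes: x right, y down, z forward; pixel columns grow to the right and rows downward; lengths in m; the calibration is good to about 2 mm. A picture is of the moment at which its call begins: read the wrist's pose just before it. camera_params takes no time and is no camera call; for the wrist camera it gives the pose at the moment of the call.
- manip.job_done(): hands the job in, once; it reports no verdict.
The state is a dict: "time": time; "joint_pos": joint angles; "joint_vel": joint speeds; "joint_efforts": joint torques, N m; "tool_pos": TCP position; "tool_rot": TCP orientation; "contact_force": force on the tool from outside, world axes, zero at the start; "ft_torque": the same for the moment, N m; "gripper_width": opening from 0.0 (shut) to 1.0 (fully open).
Only numpy, scipy, OpenCV 4.12 (cv2) and the standard library are available. Lean on these libraries where they do the work, as an engineer would, in place of code of your own. Each camera call takes 0.05 s, during which the arm holds its last target. There are 200 camera calls.

## Working session

There is one attempt and no reset: what is moved stays moved. The work goes in short steps, Python scripts to look and compute and a tool call to move; the robot and the scene stay as the last step left them, time stands still between calls to the robot, and variables do not carry over. Pictures are saved under pics/ and viewed, about 12 in all and at most 16, crops included, and the job is handed in when it is done.

Besides the shell and the picture viewer there is one more tool, called after ">>>" as name(argument=value, ...) on one line, values as JSON. drive_tool: Moves the arm, as the interface text tells. Its arguments: {"type":"object","properties":{"commands":{"type":"string"}},"required":["commands"]}

```bash
mkdir -p pics; ls; python3 - <<'E'
from plant import manip
import cv2,numpy as np
print(manip.state())
for n in("scene","top"):
    p=manip.camera_params(n);print(n,p)
    cv2.imwrite(f"pics/{n}0.png",manip.grab_frame(n)[:,:,::-1])
print(manip.pinch_z)
E
```

```text
pics
{'time': 0.0, 'joint_pos': array([-1.35700653e+00,  5.33232782e-02,  1.61433350e+00,  1.71251008e-05,
        1.47598404e+00, -1.19050815e-01]), 'joint_vel': array([-1.92516293e-03, -1.58898007e-05, -2.88576974e-04, -4.39066249e-04,
       -1.25737228e-03,  1.24787757e-04]), 'joint_efforts': array([ 1.57390873e-04, -3.93684912e+01, -3.70175242e+01, -8.83266648e-05,
        7.11389715e-03,  6.76430176e-06]), 'tool_pos': array([ 0.20403578, -0.59003877,  0.20816028]), 'tool_rot': array([-1.02333792e-03,  9.86183691e-01,  1.65652284e-01, -3.99784541e-05]), 'contact_force': array([-0.06446071,  0.38880893,  0.38683559]), 'ft_torque': array([-0.01526691, -0.03316058,  0.02459273]), 'gripper_width': 1.0007142349755527}
scene {'fx': 440.0476771267652, 'fy': 440.0476771267652, 'cx': 321.0046044139789, 'cy': 237.81934152571594, 'xyz': array([ 0.93071285, -0.50478628,  0.81695802]), 'orientation': array([-0.33873285,  0.85796905,  0.36233364, -0.13365443])}
top {'fx': 458.9968978517206, 'fy': 458.9968978517206, 'cx': 315.8190149558113, 'cy': 237.616979806907, 'xyz': array([ 0.36452248, -0.00281092,  0.89837442]), 'orientation': array([-0.02344339,  0.7164521 , -0.69662159,  0.02941347])}
0.0187
```

View pics/scene0.png

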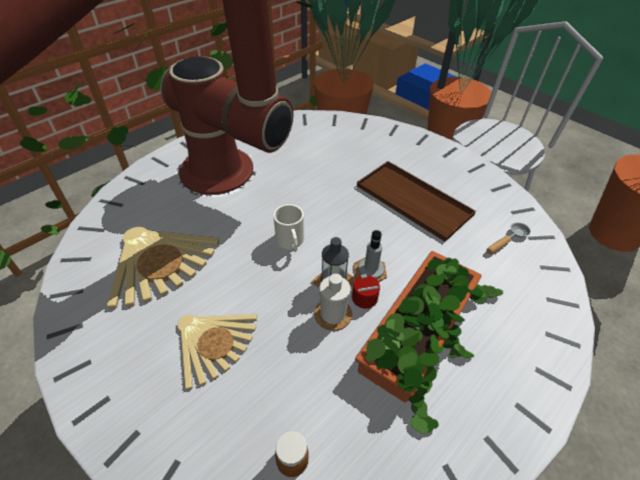

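View pics/top0.png

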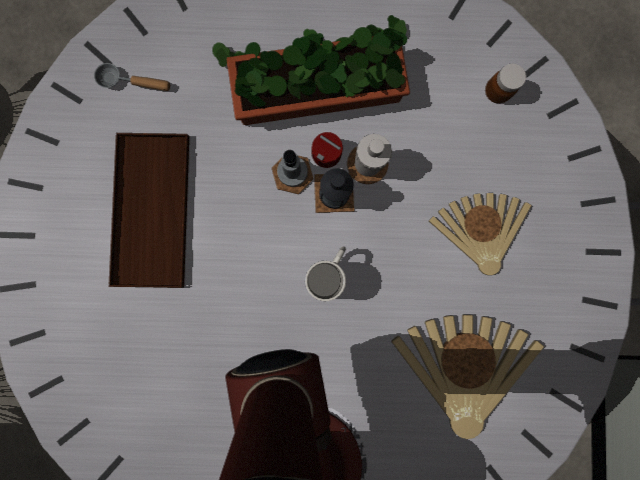

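The candidate trivets are the small one (top pad at (483,223), scene (214,342)) and the large one (top (469,360), scene (160,261)). The job needs the smaller, so the first. In the top view the pot is at (373,150), the lamp at (336,188), the stand at (291,165), the dish at (327,149) and the tray around (150,210). Next I enlarge both views.

```bash
python3 - <<'E'
import cv2,numpy as np
t=cv2.imread("pics/top0.png");s=cv2.imread("pics/scene0.png")
a=cv2.resize(t[125:220,265:400],None,fx=5,fy=5,interpolation=cv2.INTER_CUBIC)
b=cv2.resize(s[225:335,300:400],None,fx=5,fy=5,interpolation=cv2.INTER_CUBIC)
cv2.imwrite("pics/ct.png",a);cv2.imwrite("pics/cs.png",b)
E
cat > h.py <<'E'
import cv2,numpy as np
from plant import manip
from scipy.spatial.transform import Rotation as R
def rot(q): return R.from_quat([q[1],q[2],q[3],q[0]]).as_matrix()
def ray(p,uv):
    d=rot(p["orientation"])@[(uv[0]-p["cx"])/p["fx"],(uv[1]-p["cy"])/p["fy"],1]
    return np.array(p["xyz"]),d/np.linalg.norm(d)
def plane(p,uv,z):
    o,d=ray(p,uv); return o+d*(z-o[2])/d[2]
def tri(p1,a,p2,b):
    o1,d1=ray(p1,a);o2,d2=ray(p2,b)
    k=np.linalg.lstsq(np.c_[d1,-d2],o2-o1,rcond=None)[0]
    x,y=o1+k[0]*d1,o2+k[1]*d2
    return (x+y)/2,np.linalg.norm(x-y)
def proj(p,X):
    c=rot(p["orientation"]).T@(np.array(X)-p["xyz"]); return np.array([p["cx"]+p["fx"]*c[0]/c[2],p["cy"]+p["fy"]*c[1]/c[2]])
E
```

```text
(no output)
```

View pics/ct.png

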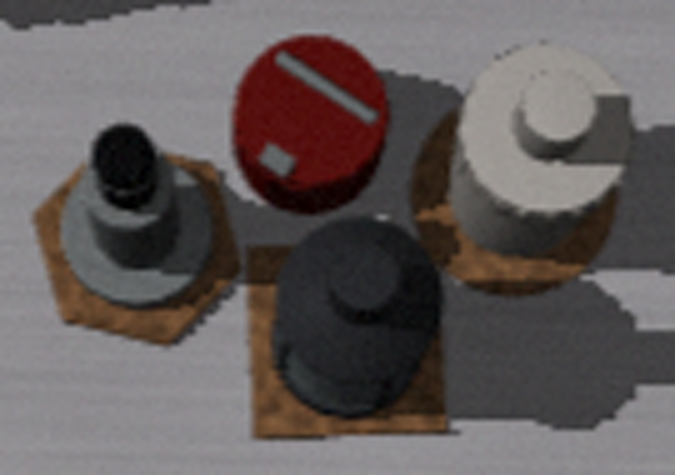

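View pics/cs.png

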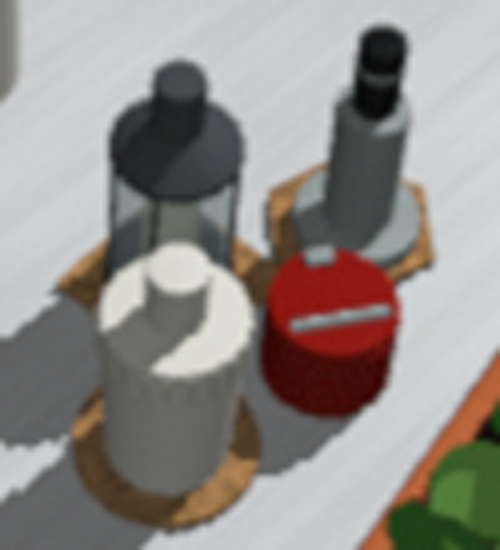

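Top crop (5x, offset (265,125)): knob tops are pot (560,103), lamp (370,270), lighter (123,140) and dish lid (310,112); coaster centres are round (513,192), square (348,341) and hex (140,244). Scene crop (offset (300,225)): knob tops are pot (180,268), lamp (181,77), lighter (384,42) and dish lid (335,303).

```bash
python3 - <<'E'
from h import *
np.set_printoptions(precision=4,suppress=True)
pt,ps=manip.camera_params("top"),manip.camera_params("scene")
T=lambda x,y:(265+(x+.5)/5-.5,125+(y+.5)/5-.5); S=lambda x,y:(300+(x+.5)/5-.5,225+(y+.5)/5-.5)
for n,a,b,z in (("pot",(560,103),(180,268),.129),("lamp",(370,270),(181,77),.139),("light",(123,140),(384,42),.133),("dish",(310,112),(335,303),.048)):
    X,e=tri(pt,T(*a),ps,S(*b)); print(n,X,"gap",e,"plane top",plane(pt,T(*a),z),"scene",plane(ps,S(*b),z))
for n,a in (("round",(513,192)),("square",(348,341)),("hex",(140,244))): print(n,plane(pt,T(*a),.005))
# scene check of round coaster / trivet pads
t=cv2.imread("pics/top0.png");s=cv2.imread("pics/scene0.png")
def blobs(im,lo,hi,amin):
    m=cv2.inRange(cv2.cvtColor(im,cv2.COLOR_BGR2HSV),lo,hi)
    m=cv2.morphologyEx(m,cv2.MORPH_CLOSE,np.ones((3,3)))
    m=cv2.morphologyEx(m,cv2.MORPH_OPEN,np.ones((5,5)))
    return [c for c in cv2.findContours(m,cv2.RETR_EXTERNAL,cv2.CHAIN_APPROX_NONE)[0] if cv2.contourArea(c)>amin]
print("hsv pad",cv2.cvtColor(t[215:232:4,475:492:4],cv2.COLOR_BGR2HSV).reshape(-1,3)[::5],cv2.cvtColor(s[335:350:4,206:222:4],cv2.COLOR_BGR2HSV).reshape(-1,3)[::4], "slat",cv2.cvtColor(t[265:268,486:491],cv2.COLOR_BGR2HSV)[1])
print("tray",cv2.cvtColor(t[150:270:30,130:170:20],cv2.COLOR_BGR2HSV).reshape(-1,3))
for im,p,n in((t,pt,"t"),(s,ps,"s")):
    for c in blobs(im,(5,90,50),(16,255,205),300):
        (x,y),ax,an=cv2.fitEllipse(c); print(n,"pad",(x,y),ax,plane(p,(x,y),.012))
c=[c for c in blobs(t,(0,60,15),(20,255,110),3000)]
for k in c:
    r=cv2.minAreaRect(k); print("tray?",r,plane(pt,r[0],.016)); print([plane(pt,q,.016)[:2] for q in cv2.boxPoints(r)])
E
```

```text
pot [ 0.5833 -0.1075  0.1305] gap 0.0007880698482420483 plane top [ 0.5835 -0.108   0.129 ] scene [ 0.5828 -0.1063  0.129 ]
lamp [ 0.521  -0.0433  0.1436] gap 0.0007132234645756857 plane top [ 0.5217 -0.0439  0.139 ] scene [ 0.5184 -0.0399  0.139 ]
light [0.5634 0.0397 0.1368] gap 0.002023470412024424 plane top [0.5651 0.0406 0.133 ] scene [0.5608 0.0418 0.133 ]
dish [ 0.6009 -0.0243  0.0469] gap 0.0011228399370820836 plane top [ 0.6002 -0.0247  0.048 ] scene [ 0.6017 -0.0245  0.048 ]
round [ 0.5824 -0.1069  0.005 ]
square [ 0.5209 -0.0431  0.005 ]
hex [0.5572 0.0398 0.005 ]
hsv pad [[ 14 139 110]
 [ 13 138 109]
 [ 13 142  88]
 [ 13 132 108]
 [ 13 138  89]] [[ 16 133 157]
 [ 16 136 156]
 [ 16 134 171]
 [ 16 134 143]] slat [[ 20  88 153]
 [ 19  90 153]
 [ 19  91 148]
 [ 20  95 145]
 [ 20  91 151]]
tray [[  7 170  48]
 [  8 159  53]
 [  8 149  48]
 [  8 160  51]
 [  8 157  47]
 [ 10 162  52]
 [ 10 185  44]
 [ 10 154  53]]
t pad (467.9715576171875, 342.3971252441406) (16.17458152770996, 47.399417877197266) [ 0.2387 -0.3054  0.012 ]
t pad (482.69842529296875, 223.0741424560547) (35.29531
[... 1759 characters left out ...]
322266, 80.67057800292969) [-1.4796  0.005   0.012 ]
tray? ((291.0, 417.0), (124.0, 140.0), 90.0) [0.0928 0.0278 0.016 ]
[array([0.2035, 0.1635]), array([ 0.2104, -0.101 ]), array([-0.0161, -0.1057]), array([-0.0222,  0.1537])]
tray? ((466.6471252441406, 366.5945129394531), (68.70402526855469, 142.94683837890625), 85.31410217285156) [ 0.194  -0.3017  0.016 ]
[array([ 0.2433, -0.1605]), array([ 0.2725, -0.4324]), array([ 0.1449, -0.4421]), array([ 0.1167, -0.173 ])]
tray? ((148.94247436523438, 210.05343627929688), (74.50447845458984, 154.7457733154297), 2.12109637260437) [0.4749 0.3141 0.016 ]
[array([0.3272, 0.3822]), array([0.6276, 0.3894]), array([0.6266, 0.2441]), array([0.3258, 0.2405])]
```

>>> drive_tool(commands="50 0 0 -1 9.5;50 0 0 -1 9.5;50 0.6 -1 0 0;50 0.6 -1 0 0;50 0.6 -1 0 0;50 0.6 -1 0 0;50 0.6 -1 0 0;50 0.6 -1 0 0")

```text
time: 1.1
tool_pos: [0.3123, -0.4093, 0.2688]
tool_rot: [-0.0, 1.0, 0.001, -0.0]
contact_force: [0.5, 0.4, 0.4]
gripper_width: 0.585
```

>>> drive_tool(commands="50 0.6 -1 0 0;50 0.6 -1 0 0;50 0.6 -1 0 0;50 0.6 -1 0 0;50 0.6 -1 0 0;50 0.6 -1 0 0;50 0.6 -1 0 0;50 0.6 -1 0 0")

```text
time: 2.1
tool_pos: [0.4559, -0.1692, 0.2689]
tool_rot: [-0.0, 1.0, 0.001, -0.0]
contact_force: [0.2, 0.1, 0.3]
gripper_width: 0.582
```

```bash
python3 - <<'E'
from h import *
np.set_printoptions(precision=4,suppress=True)
s=manip.state();p=manip.camera_params("wrist");print(s["tool_pos"],s["tool_rot"],s["joint_pos"],p)
cv2.imwrite("pics/w1.png",manip.grab_frame("wrist")[:,:,::-1])
E
```

```text
[ 0.4559 -0.1692  0.2689] [-0.0001  1.      0.0006 -0.0003] [-0.5086 -0.3153  1.8491 -0.      1.6084  1.0611] {'fx': 348.463662230364, 'fy': 348.463662230364, 'cx': 318.53486930570773, 'cy': 235.19452643258774, 'xyz': array([ 0.5376, -0.1685,  0.4333]), 'orientation': array([ 0.1143,  0.6982, -0.6973, -0.1153])}
```

View pics/w1.png

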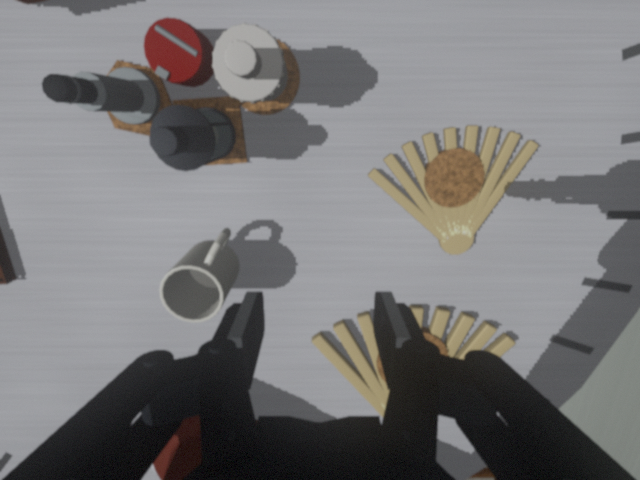

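The wrist view shows the cluster at the top left and the small trivet pad at (454,177). I move over the lamp and look straight at the cluster.

>>> drive_tool(commands="50 0.45 -0.85 0 0;50 0.45 -0.85 0 0;50 0.45 -0.85 0 0;50 0.45 -0.85 0 0;50 0.35 -0.8 0 0;50 0 0 0 0;50 0 0 0 0;50 0 0 0 0")

```text
time: 3.15
tool_pos: [0.5197, -0.0451, 0.2693]
tool_rot: [0.0, 1.0, 0.0, -0.0]
contact_force: [-0.4, 0.5, -0.4]
gripper_width: 0.58
```

```bash
python3 - <<'E'
from h import *
np.set_printoptions(precision=4,suppress=True)
s=manip.state();p=manip.camera_params("wrist");print(s["tool_pos"],p["xyz"],p["orientation"])
import pickle;pickle.dump(p,open("w2.pkl","wb"))
im=manip.grab_frame("wrist")[:,:,::-1];cv2.imwrite("pics/w2.png",im)
cv2.imwrite("pics/w2v.png",cv2.resize(im[90:370,150:520],None,fx=2.1,fy=2.1,interpolation=cv2.INTER_CUBIC))
for n,X in dict(pot=(.5833,-.1075,.129),lamp=(.521,-.043,.139),li=(.5625,.041,.133),dish=(.6,-.0245,.048),R=(.5824,-.1069,.005),S=(.5209,-.0431,.005),H=(.5572,.0398,.005)).items():print(n,(proj(p,X)-[150,90])*2.1)
E
```

```text
[ 0.5197 -0.0451  0.2693] [ 0.6014 -0.0445  0.4337] [ 0.1143  0.6978 -0.6977 -0.115 ]
pot [511.398  105.1681]
lamp [351.1854 261.3484]
li [144.4623 158.7591]
dish [314.8103  60.6784]
R [465.5727  93.3031]
S [352.3986 201.6681]
H [208.0506 138.9486]
```

View pics/w2v.png

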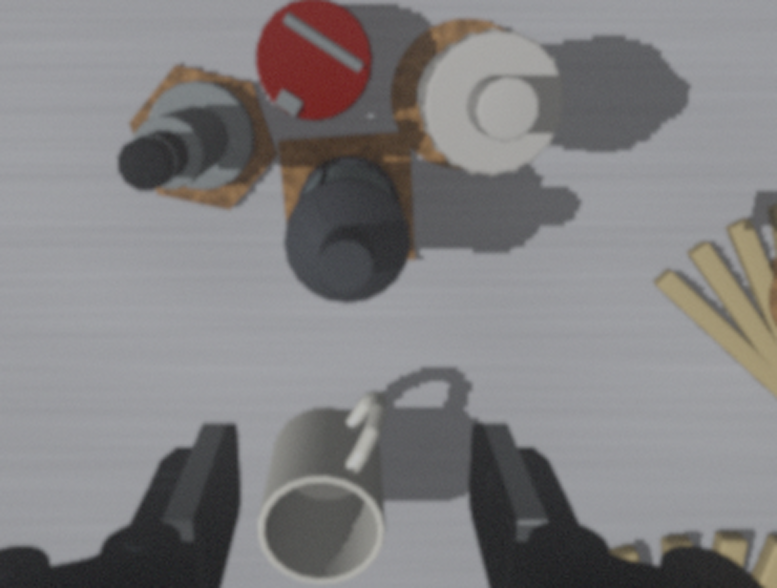

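Enlarged wrist view (2.1x, offset (150,90)): knob tops are pot (507,106), lamp (346,264), lighter (147,160) and dish (314,60). Coaster centres are square about (349,198) and hex about (205,138). All are within about 2 mm of the predictions, so I fuse the measurements.

```bash
python3 - <<'E'
from h import *
import pickle
np.set_printoptions(precision=4,suppress=True)
pt,ps=manip.camera_params("top"),manip.camera_params("scene");pw=pickle.load(open("w2.pkl","rb"))
T=lambda x,y:(265+(x+.5)/5-.5,125+(y+.5)/5-.5); S=lambda x,y:(300+(x+.5)/5-.5,225+(y+.5)/5-.5);W=lambda x,y:(150+x/2.1,90+y/2.1)
for n,a,b,c,z in (("pot",(560,103),(180,268),(507,106),.129),("lamp",(370,270),(181,77),(346,264),.139),("light",(123,140),(384,42),(147,160),.133),("dish",(310,112),(335,303),(314,60),.048)):
    print(n,"w+s",tri(pw,W(*c),ps,S(*b)),"plane",plane(pw,W(*c),z),plane(pt,T(*a),z),plane(ps,S(*b),z))
for n,c in(("sq",(349,198)),("hex",(205,138))):print(n,plane(pw,W(*c),.005))
# round coaster: circle fit to visible cork rim in the wrist picture
im=cv2.imread("pics/w2.png");m=cv2.inRange(cv2.cvtColor(im,cv2.COLOR_BGR2HSV),(8,90,40),(20,255,220))
for col,lab in (((330,95,420,175),"round"),):
    x0,y0,x1,y1=col;ys,xs=np.nonzero(m[y0:y1,x0:x1]);P=np.array([plane(pw,(x+x0,y+y0),.005)[:2] for x,y in zip(xs,ys)])
    c=np.array([.5824,-.1069]);d=P-c;r=np.hypot(*d.T);a=np.degrees(np.arctan2(*d.T[::-1]))
    out=[]
    for k in range(-180,180,10):
        q=(a>=k)&(a<k+10)&(r<.05)
        if q.sum()>3: out.append((k+5,r[q].max()*1e3))
    print(np.round(out).astype(int).tolist())
E
```

```text
pot w+s (array([ 0.5828, -0.1059,  0.1286]), np.float64(0.00039380644391287344)) plane [ 0.583  -0.1058  0.129 ] [ 0.5835 -0.108   0.129 ] [ 0.5828 -0.1063  0.129 ]
lamp w+s (array([ 0.52  , -0.041 ,  0.1409]), np.float64(0.0008508704795884961)) plane [ 0.5199 -0.0408  0.139 ] [ 0.5217 -0.0439  0.139 ] [ 0.5184 -0.0399  0.139 ]
light w+s (array([0.5625, 0.0392, 0.1362]), np.float64(0.0001431997228064911)) plane [0.562 0.04  0.133] [0.5651 0.0406 0.133 ] [0.5608 0.0418 0.133 ]
dish w+s (array([ 0.6007, -0.0238,  0.0464]), np.float64(0.0008717618560319181)) plane [ 0.6003 -0.0241  0.048 ] [ 0.6002 -0.0247  0.048 ] [ 0.6017 -0.0245  0.048 ]
sq [ 0.5231 -0.0411  0.005 ]
hex [0.5577 0.0415 0.005 ]
[[-15, 38], [-5, 38], [5, 38], [15, 39], [25, 39], [35, 40], [65, 39], [75, 39], [85, 40], [95, 40], [105, 41], [115, 49], [125, 50], [135, 50], [145, 41], [155, 41], [165, 40]]
```

>>> drive_tool(commands="50 0.03 -0.12 0.8 0;50 0 0 0.9 0;50 0 0 0.9 0;50 0 0 0.9 0;50 0 0 0.9 0;50 0 0 0.5 0;50 0 0 0.3 0;50 0 0 0 0")

```text
time: 4.2
tool_pos: [0.5209, -0.0408, 0.1134]
tool_rot: [-0.0, 1.0, 0.0, -0.0]
contact_force: [0.0, 0.8, -0.3]
gripper_width: 0.591
```

>>> drive_tool(commands="10 0 0 0 0;10 0 0 0 0;10 0 0 0 0;10 0 0 0 0;10 0 0 -0.2 0;10 0 0 -0.7 0;10 0 0 -1 0;10 0 0 -1 0")

```text
time: 5.2
tool_pos: [0.5199, -0.0403, 0.1997]
tool_rot: [-0.001, 1.0, 0.001, -0.001]
contact_force: [0.7, -0.8, -3.0]
gripper_width: 0.216
```

>>> drive_tool(commands="10 0 0 -1 0;10 0 0 -0.9 0;10 -0.12 -0.6 0 0;10 -0.12 -0.95 0 0;10 -0.12 -0.95 0 0;10 -0.12 -0.95 0 0;10 -0.12 -0.95 0 0;10 -0.12 -0.95 0 0")

```text
time: 6.2
tool_pos: [0.4971, 0.1217, 0.2544]
tool_rot: [-0.0, 1.0, 0.001, -0.002]
contact_force: [-0.0, 0.3, -2.7]
gripper_width: 0.218
```

>>> drive_tool(commands="10 -0.12 -0.95 0 0;10 -0.12 -0.95 0 0;10 -0.12 -0.95 0 0;10 -0.12 -0.95 0 0;10 -0.12 -0.95 0 0;10 -0.12 -0.95 0 0;10 -0.06 -0.7 0.4 0;10 0 0 0.8 0")

```text
time: 7.2
tool_pos: [0.4744, 0.3136, 0.2197]
tool_rot: [-0.0, 1.0, 0.002, -0.0]
contact_force: [-0.2, 0.4, -4.0]
gripper_width: 0.214
```

>>> drive_tool(commands="10 0 0 0.9 0;10 0 0 0.9 0;10 0 0 0.8 0;10 0 0 0.6 0;10 0 0 0.25 0;10 0 0 0.07 0;10 0 0 0 0;50 0 0 0 0")

```text
time: 8.2
tool_pos: [0.4766, 0.3122, 0.1176]
tool_rot: [-0.001, 1.0, 0.001, 0.001]
contact_force: [0.0, 0.2, 0.2]
gripper_width: 0.418
```

>>> drive_tool(commands="50 0 0 0 0;50 0 0 0 0;50 0 0 0 0;50 0 0 -0.5 0;50 0 0 -1 0;50 0.3 1 -1 0;50 0.3 1 -1 0;50 0.3 1 -1 0")

```text
time: 9.2
tool_pos: [0.5029, 0.221, 0.2532]
tool_rot: [-0.0, 1.0, 0.001, 0.001]
contact_force: [-0.4, -0.1, -0.4]
gripper_width: 0.584
```

>>> drive_tool(commands="50 0.32 1 0 0;50 0.32 1 0 0;50 0.32 1 0 0;50 0.32 1 0 0;50 0.32 1 0 0;50 0.32 1 0 0;50 0 0 0 0;50 0 0 0 0")

```text
time: 10.2
tool_pos: [0.5604, 0.0422, 0.2515]
tool_rot: [-0.0, 1.0, 0.001, 0.0]
contact_force: [-0.0, 0.6, 0.4]
gripper_width: 0.588
```

```bash
python3 - <<'E'
from h import *
np.set_printoptions(precision=4,suppress=True)
s=manip.state();p=manip.camera_params("wrist");print(s["tool_pos"])
im=manip.grab_frame("wrist")[:,:,::-1].copy();sc=manip.grab_frame("scene")[:,:,::-1]
cv2.imwrite("pics/w3.png",im)
import pickle;pickle.dump(p,open("w3.pkl","wb"))
c=proj(p,(.5575,.0405,.005));x,y=int(c[0])-75,int(c[1])-70;print(x,y)
for n,X in dict(li=(.561,.0405,.133),li2=(.5575,.0405,.133),foot=(.5575,.0405,.017),H=(.5575,.0405,.005)).items():print(n,(proj(p,X)-[x,y])*3)
a=cv2.resize(im[y:y+140,x:x+150],(450,420),interpolation=cv2.INTER_CUBIC);b=cv2.resize(sc[150:290,300:400],(300,420))
cv2.imwrite("pics/v7.png",np.hstack([a,b]))
E
```

```text
[0.5604 0.0422 0.2515]
245 122
li [230.3152 291.2588]
li2 [230.2664 303.1881]
foot [228.1411 217.5441]
H [227.9853 211.2648]
```

View pics/v7.png

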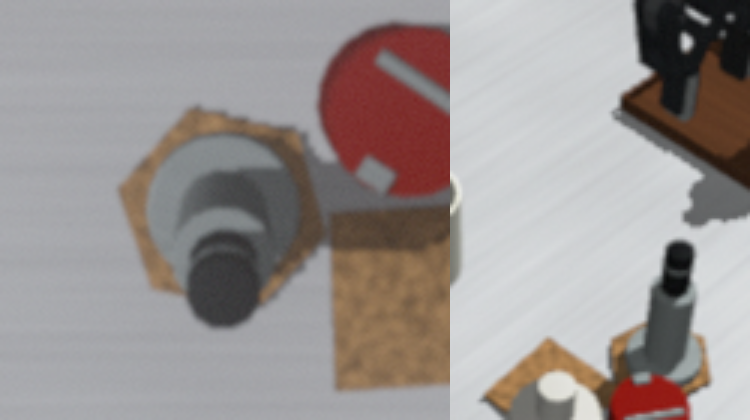

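The stand handle top in the wrist view (222,291) puts it at about (0.561, 0.042), which is where the tool is. The hex centre is about (0.559, 0.042), and the square coaster is now bare. I pick the stand.

>>> drive_tool(commands="50 0 0 0.8 0;50 0 0 0.9 0;50 0 0 0.9 0;50 0 0 0.9 0;50 0 0 0.9 0;50 0 0 0.5 0;50 0 0 0.15 0;50 0 0 0 0")

```text
time: 11.3
tool_pos: [0.5609, 0.042, 0.1]
tool_rot: [0.0, 1.0, 0.001, 0.0]
contact_force: [-0.4, -0.5, 1.4]
gripper_width: 0.586
```

>>> drive_tool(commands="10 0 0 0 0;10 0 0 0 0;10 0 0 0 0;10 0 0 0 0;10 0 0 -0.2 0;10 0 0 -0.7 0;10 0 0 -1 0;10 0 0 -1 0")

```text
time: 12.3
tool_pos: [0.5603, 0.0418, 0.1879]
tool_rot: [0.0, 1.0, 0.001, 0.0]
contact_force: [0.6, -1.3, -2.2]
gripper_width: 0.217
```

>>> drive_tool(commands="10 0 -0.5 0 0;10 0 -0.9 0 0;10 0 -0.9 0 0;10 0 -0.9 0 0;10 0 -0.9 0 0;10 0 -0.9 0 0;10 0 -0.9 0 0;10 0 -0.9 0 0")

```text
time: 13.3
tool_pos: [0.5588, 0.2474, 0.1843]
tool_rot: [0.0, 1.0, 0.001, -0.001]
contact_force: [-0.2, -0.1, -2.6]
gripper_width: 0.224
```

>>> drive_tool(commands="10 0 -0.9 0 0;10 0 -0.9 0 0;10 0 -0.45 0 0;10 0 0 0.7 0;10 0 0 0.9 0;10 0 0 0.8 0;10 0 0 0.4 0;10 0 0 0.1 0")

```text
time: 14.3
tool_pos: [0.5607, 0.3125, 0.1006]
tool_rot: [0.0, 1.0, 0.0, 0.0]
contact_force: [-3.8, -2.5, 11.1]
gripper_width: 0.219
```

>>> drive_tool(commands="10 0 0 0.03 0;50 0 0 0 0;50 0 0 0 0;50 0 0 0 0;50 0 0 0 0;50 0 0 -0.5 0;50 0 0 -1 0;50 0 0 -1 0")

```text
time: 15.3
tool_pos: [0.5603, 0.3134, 0.1753]
tool_rot: [-0.0, 1.0, 0.001, 0.0]
contact_force: [0.7, 0.3, 0.1]
gripper_width: 0.586
```

>>> drive_tool(commands="50 0.05 0.7 0 0;50 0.05 1 0 0;50 0.05 1 0 0;50 0.05 1 0 0;50 0.05 1 0 0;50 0.05 1 0 0;50 0.05 1 0 0;50 0.05 1 0 0")

```text
time: 16.3
tool_pos: [0.5716, 0.0804, 0.1725]
tool_rot: [0.0, 1.0, 0.0, -0.001]
contact_force: [0.9, 0.4, 0.3]
gripper_width: 0.584
```

>>> drive_tool(commands="50 0.05 1 0 0;50 0.05 1 0 0;50 0.05 1 0 0;50 0.05 1 0 0;50 0.05 1 0 0;50 0.05 1 0 0;50 0.05 0.3 0 0;50 0 0 0 0")

```text
time: 17.3
tool_pos: [0.5826, -0.107, 0.1729]
tool_rot: [-0.0, 1.0, 0.0, -0.0]
contact_force: [-0.3, 0.4, -0.3]
gripper_width: 0.587
```

```bash
python3 - <<'E'
from h import *
np.set_printoptions(precision=4,suppress=True)
s=manip.state();p=manip.camera_params("wrist");print(s["tool_pos"])
im=manip.grab_frame("wrist")[:,:,::-1].copy();sc=manip.grab_frame("scene")[:,:,::-1]
for n,X in dict(pot=(.583,-.1065,.129),R=(.582,-.1065,.005),S=(.522,-.042,.005),H=(.559,.042,.005),dish=(.6005,-.0243,.048)).items():print(n,(proj(p,X)-[130,100])*1.5)
cv2.imwrite("pics/w4.png",im);import pickle;pickle.dump(p,open("w4.pkl","wb"))
a=cv2.resize(im[100:380,130:470],None,fx=1.5,fy=1.5,interpolation=cv2.INTER_CUBIC);b=cv2.resize(sc[150:290,340:480],(280,280))
o=np.zeros((a.shape[0],a.shape[1]+280,3),np.uint8);o[:,:a.shape[1]]=a;o[:280,a.shape[1]:]=b;cv2.imwrite("pics/v8.png",o)
E
```

```text
[ 0.5826 -0.107   0.1729]
pot [283.7766 226.95  ]
R [283.793  159.1387]
S [190.2321 243.8501]
H [ 61.2241 192.6533]
dish [137.9647 145.559 ]
```

View pics/v8.png

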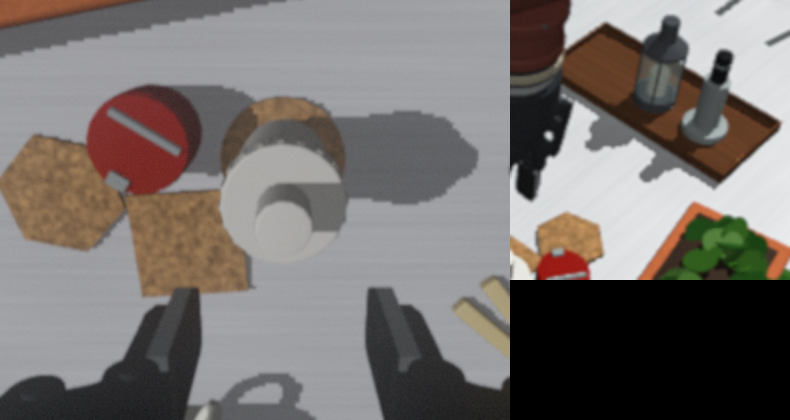

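The lamp and stand stand upright in the tray. The pot knob is at (283,226), as predicted, and the hex and square coasters are bare and match within about 2 mm. I pick the pot.

>>> drive_tool(commands="50 0 0 0.6 0;50 0 0 0.8 0;50 0 0 0.6 0;50 0 0 0.3 0;50 0 0 0.05 0;10 0 0 0 0;10 0 0 0 0;10 0 0 0 0")

```text
time: 18.4
tool_pos: [0.5839, -0.107, 0.1044]
tool_rot: [0.0, 1.0, 0.001, 0.001]
contact_force: [-0.7, -0.3, 4.0]
gripper_width: 0.248
```

>>> drive_tool(commands="10 0 0 0 0;10 0 0 -0.2 0;10 0 0 -0.7 0;10 0 0 -1 0;10 0 0 -1 0;10 0 0 -1 0;10 0 0 -1 0;10 0 0 -0.3 0")

```text
time: 19.4
tool_pos: [0.5841, -0.1069, 0.2624]
tool_rot: [0.001, 1.0, 0.001, 0.002]
contact_force: [0.3, -0.4, -3.0]
gripper_width: 0.25
```

>>> drive_tool(commands="10 -0.25 -0.5 0 0;10 -0.43 -0.95 0 0;10 -0.43 -0.95 0 0;10 -0.43 -0.95 0 0;10 -0.43 -0.95 0 0;10 -0.43 -0.95 0 0;10 -0.43 -0.95 0 0;10 -0.43 -0.95 0 0")

```text
time: 20.4
tool_pos: [0.4827, 0.1093, 0.2565]
tool_rot: [-0.0, 1.0, 0.001, -0.002]
contact_force: [-0.2, 0.1, -1.8]
gripper_width: 0.247
```

>>> drive_tool(commands="10 -0.43 -0.95 0 0;10 -0.43 -0.95 0 0;10 -0.43 -0.95 0 0;10 -0.43 -0.95 0 0;10 -0.43 -0.95 0 0;10 -0.43 -0.95 0 0;10 -0.43 -0.95 0 0;10 -0.2 -0.23 0.5 0")

```text
time: 21.4
tool_pos: [0.3869, 0.3154, 0.2429]
tool_rot: [-0.0, 1.0, 0.002, -0.0]
contact_force: [-0.9, 0.3, -2.6]
gripper_width: 0.246
```

>>> drive_tool(commands="10 0 0 0.9 0;10 0 0 0.9 0;10 0 0 0.9 0;10 0 0 0.9 0;10 0 0 0.7 0;10 0 0 0.3 0;10 0 0 0 0;10 0 0 0 0")

```text
time: 22.4
tool_pos: [0.3884, 0.3138, 0.1058]
tool_rot: [0.0, 1.0, 0.001, -0.0]
contact_force: [1.3, 0.1, -3.3]
gripper_width: 0.248
```

>>> drive_tool(commands="10 0 0 0.09 0;10 0 0 0 0;50 0 0 0 0;50 0 0 0 0;50 0 0 0 0;50 0 0 0 0;50 0 0 -0.7 0;50 0 0 -1 0")

```text
time: 23.4
tool_pos: [0.3877, 0.3136, 0.1536]
tool_rot: [0.001, 1.0, 0.001, -0.001]
contact_force: [0.5, 0.4, -0.1]
gripper_width: 0.586
```

>>> drive_tool(commands="85 0.3 1 -1 0;85 0.6 1 -0.7 0;85 0.65 1 0 0;85 0.65 1 0 0;85 0.65 1 0 0;85 0.65 1 0 0;85 0.65 1 0 0;85 0.65 1 0 0")

```text
time: 24.4
tool_pos: [0.5334, 0.0732, 0.2052]
tool_rot: [-0.0, 1.0, 0.001, 0.0]
contact_force: [0.8, 0.0, -0.7]
gripper_width: 0.993
```

>>> drive_tool(commands="85 0.65 1 0 0;85 0.65 1 0 0;85 0.65 1 0 0;85 0.3 0.3 0 0;85 0 0 0 0;85 0 0 0 0;85 0 0 0 0;85 0 0 0 0")

```text
time: 25.4
tool_pos: [0.6002, -0.024, 0.2054]
tool_rot: [-0.0, 1.0, 0.001, 0.0]
contact_force: [-0.6, -0.2, 0.1]
gripper_width: 0.998
```

```bash
python3 - <<'E'
from h import *
np.set_printoptions(precision=4,suppress=True)
s=manip.state();p=manip.camera_params("wrist");print(s["tool_pos"],s["gripper_width"])
im=manip.grab_frame("wrist")[:,:,::-1].copy();sc=manip.grab_frame("scene")[:,:,::-1]
cv2.imwrite("pics/w5.png",im);cv2.imwrite("pics/s5.png",sc)
for n,X in dict(dish=(.6005,-.0243,.048),R=(.582,-.1065,.005),S=(.523,-.0415,.005),H=(.559,.042,.005)).items():print(n,(proj(p,X)-[130,60])*1.5)
pm=manip.camera_params("scene")
for pp,I,n in((p,im,"w"),(pm,sc,"s")):
    h=cv2.cvtColor(I,cv2.COLOR_BGR2HSV);m=cv2.inRange(h,(0,150,90),(5,255,255))|cv2.inRange(h,(172,150,90),(180,255,255))
    m=cv2.morphologyEx(m,cv2.MORPH_CLOSE,np.ones((9,9)))
    for c in cv2.findContours(m,0,1)[0]:
        if cv2.contourArea(c)>200: e=cv2.fitEllipse(c);print(n,e,plane(pp,e[0],.048))
a=cv2.resize(im[60:340,130:470],None,fx=1.5,fy=1.5,interpolation=cv2.INTER_CUBIC);b=cv2.resize(sc[150:290,340:480],(280,280))
o=np.zeros((a.shape[0],a.shape[1]+280,3),np.uint8);o[:,:a.shape[1]]=a;o[:280,a.shape[1]:]=b;cv2.imwrite("pics/v9.png",o)
E
```

```text
[ 0.6002 -0.024   0.2054] 0.9975901825838654
dish [284.8314 221.9542]
R [398.4195 232.4889]
S [307.0549 307.4584]
H [194.494  262.2211]
w ((319.2297668457031, 205.73477172851562), (54.144500732421875, 58.51655960083008), 121.02054595947266) [ 0.6027 -0.0237  0.048 ]
s ((366.4913330078125, 285.92999267578125), (20.098691940307617, 25.594507217407227), 100.87515258789062) [ 0.6028 -0.0261  0.048 ]
```

View pics/v9.png

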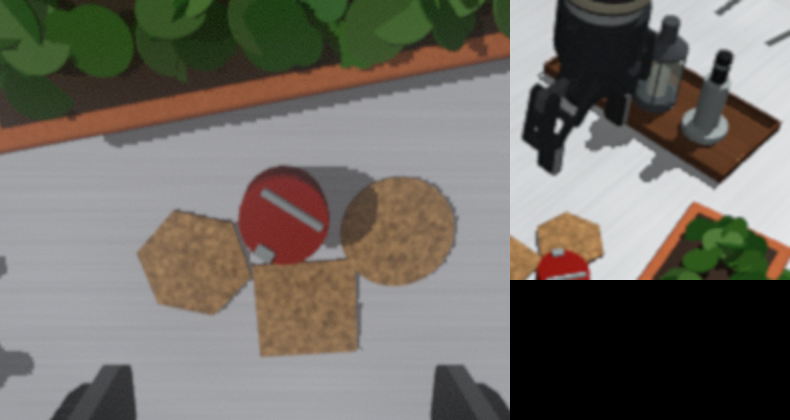

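Bare coasters: hex (195,262), square (306,307) and round (399,230), all matching. The dish top at (284,214) gives (0.602, -0.024). I descend around the dish.

>>> drive_tool(commands="85 0.06 0 0.8 0;85 0 0 0.9 0;85 0 0 0.9 0;85 0 0 0.9 0;85 0 0 0.9 0;85 0 0 0.9 0;85 0 0 0.7 0;85 0 0 0.4 0")

```text
time: 26.5
tool_pos: [0.6016, -0.0246, 0.0119]
tool_rot: [-0.0, 1.0, 0.001, -0.001]
contact_force: [0.1, 0.4, -0.1]
gripper_width: 0.993
```

>>> drive_tool(commands="85 0 0 0.06 0;85 0 0 0 0;40 0 0 0 0;40 0 0 0 0;40 0 0 0 0;40 0 0 0 0;40 0 0 -0.2 0;40 0 0 -0.8 0")

```text
time: 27.5
tool_pos: [0.5996, -0.0244, 0.039]
tool_rot: [-0.0, 1.0, 0.001, -0.003]
contact_force: [1.1, 0.5, -3.1]
gripper_width: 0.653
```

>>> drive_tool(commands="40 0 0 -1 0;40 0 0 -1 0;40 -0.2 0.5 -0.7 0;40 -0.4 0.93 0 0;40 -0.4 0.93 0 0;40 -0.4 0.93 0 0;40 -0.4 0.93 0 0;40 -0.4 0.93 0 0")

```text
time: 28.5
tool_pos: [0.5347, -0.1807, 0.1216]
tool_rot: [-0.0, 1.0, 0.0, -0.001]
contact_force: [0.1, -0.3, -2.2]
gripper_width: 0.657
```

>>> drive_tool(commands="40 -0.4 0.93 0 0;40 -0.4 0.93 0 0;40 -0.4 0.93 0 0;40 -0.4 0.93 0 0;40 -0.4 0.93 0 0;40 -0.2 0.5 0 0;40 0 0 0 0;40 0 0 0 0")

```text
time: 29.5
tool_pos: [0.4706, -0.3331, 0.1221]
tool_rot: [-0.0, 1.0, 0.001, -0.0]
contact_force: [0.2, 1.1, -2.3]
gripper_width: 0.656
```

```bash
python3 - <<'E'
from h import *
np.set_printoptions(precision=4,suppress=True)
s=manip.state();p=manip.camera_params("wrist");print(s["tool_pos"],s["gripper_width"])
im=manip.grab_frame("wrist")[:,:,::-1].copy();sc=manip.grab_frame("scene")[:,:,::-1]
q=s["tool_pos"]
for n,X in dict(pad=(.4687,-.3336,.012),dish=(q[0],q[1],q[2]+.037)).items():print(n,(proj(p,X)-[130,130])*1.5)
a=cv2.resize(im[130:410,130:470],None,fx=1.5,fy=1.5,interpolation=cv2.INTER_CUBIC);b=cv2.resize(sc[280:420,150:290],(280,280));c=cv2.resize(sc[140:210,340:480],(280,140))
o=np.zeros((a.shape[0],a.shape[1]+280,3),np.uint8);o[:,:a.shape[1]]=a;o[:280,a.shape[1]:]=b;o[280:420,a.shape[1]:]=c;cv2.imwrite("pics/v10.png",o)
E
```

```text
[ 0.4706 -0.3331  0.1221] 0.6557254305235239
pad [285.6259 141.9796]
dish [285.5054 288.0391]
```

View pics/v10.png

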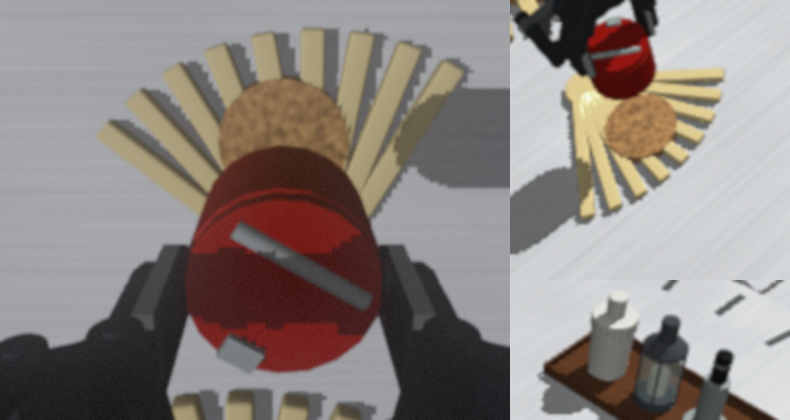

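The dish is held level above the small trivet. The pad centre at (285,141) matches, and the dish centre sits about 2 mm ahead of the TCP. All three things stand in the tray. I correct by 3.5 mm and lower.

>>> drive_tool(commands="40 -0.12 0 0.4 0;40 0 0 0.8 0;40 0 0 0.8 0;40 0 0 0.7 0;40 0 0 0.4 0;40 0 0 0.15 0;40 0 0 0.05 0;40 0 0 0 0")

```text
time: 30.6
tool_pos: [0.4673, -0.3339, 0.0253]
tool_rot: [-0.0, 1.0, 0.001, -0.0]
contact_force: [-3.8, 2.7, 4.7]
gripper_width: 0.654
```

>>> drive_tool(commands="85 0 0 0 0;85 0 0 0 0;85 0 0 0 0;85 0 0 -0.4 0;85 0 0 -1 0;85 0 0 -1 0;85 0 0 -1 0;85 0 0 -1 0")

```text
time: 31.6
tool_pos: [0.4671, -0.334, 0.1574]
tool_rot: [0.0, 1.0, 0.001, 0.0]
contact_force: [-0.0, -0.2, -0.4]
gripper_width: 0.995
```

>>> drive_tool(commands="50 0.1 -0.6 -1 0;50 0.14 -1 -0.3 0;50 0.14 -1 0 0;50 0.14 -1 0 0;50 0.14 -1 0 0;50 0.14 -1 0 0;50 0.14 -1 0 0;50 0.14 -1 0 0")

```text
time: 32.6
tool_pos: [0.4993, -0.1049, 0.1955]
tool_rot: [0.0, 1.0, 0.001, 0.001]
contact_force: [-0.4, -0.8, 0.4]
gripper_width: 0.582
```

```bash
python3 - <<'E'
from h import *
s=manip.camera_params("scene");t=manip.camera_params("top")
sc=manip.grab_frame("scene")[:,:,::-1];tp=manip.grab_frame("top")[:,:,::-1]
cv2.imwrite("pics/s6.png",sc);cv2.imwrite("pics/t6.png",tp)
np.set_printoptions(precision=4,suppress=True)
print(manip.state()["tool_pos"])
for pp,I,n in((t,tp,"t"),(s,sc,"s")):
    h=cv2.cvtColor(I,cv2.COLOR_BGR2HSV);m=cv2.inRange(h,(0,150,60 if n=="t" else 105),(5,255,255))|cv2.inRange(h,(174,150,60 if n=="t" else 105),(180,255,255))
    m=cv2.morphologyEx(m,cv2.MORPH_CLOSE,np.ones((7,7)))
    for c in cv2.findContours(m,0,1)[0]:
        if cv2.contourArea(c)>200: e=cv2.fitEllipse(c);print(n,e,plane(pp,e[0],.060))
E
```

```text
[ 0.4994 -0.1038  0.1953]
t ((145.23873901367188, 473.4605407714844), (14.029444694519043, 37.416748046875), 99.31120300292969) [0.0033 0.2792 0.06  ]
t ((382.769775390625, 250.02194213867188), (150.78762817382812, 511.12884521484375), 25.467317581176758) [ 0.4081 -0.1322  0.06  ]
s ((208.64962768554688, 326.136474609375), (12.671243667602539, 30.388790130615234), 74.05306243896484) [ 0.4572 -0.3313  0.06  ]
```

```bash
python3 - <<'E'
from h import *
sc=cv2.imread("pics/s6.png");tp=cv2.imread("pics/t6.png")
a=cv2.resize(sc[280:400,160:280],(400,400),interpolation=cv2.INTER_CUBIC);b=cv2.resize(tp[165:285,425:545],(400,400),interpolation=cv2.INTER_CUBIC)
cv2.imwrite("pics/v11.png",np.hstack([a,b]))
f=400/120
s=manip.camera_params("scene");t=manip.camera_params("top")
for z in(.012,.060):print(z,(proj(s,(.4687,-.3336,z))-[160,280])*f,(proj(t,(.4687,-.3336,z))-[425,165])*f+[400,0])
E
```

```text
0.012 [183.43323796 209.7363426 ] [592.42033592 193.50504795]
0.06 [170.24307007 168.51673802] [624.71154437 184.28729278]
```

View pics/v11.png

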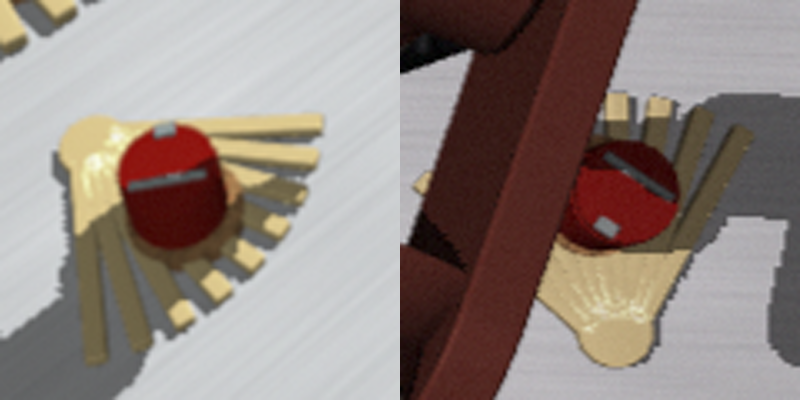

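The dish stands upright and centred on the small trivet's pad: its scene top centre is near (168,171) against a predicted (170,168). Now I fetch the stand.

>>> drive_tool(commands="50 0.15 -0.8 0 0;50 0.15 -1 0 0;50 0.15 -1 0 0;50 0.15 -1 0 0;50 0.15 -1 0 0;50 0.15 -1 0 0;50 0.15 -1 0 0;50 0.15 -1 0 0")

```text
time: 33.7
tool_pos: [0.5354, 0.1283, 0.1951]
tool_rot: [0.0, 1.0, 0.0, 0.001]
contact_force: [-0.1, -0.1, -0.4]
gripper_width: 0.58
```

>>> drive_tool(commands="50 0.15 -1 0 0;50 0.15 -1 0 0;50 0.15 -1 0 0;50 0.15 -1 0 0;50 0.15 -1 0 0;50 0.1 -0.9 0 0;50 0 -0.2 0 0;50 0 0 0 0")

```text
time: 34.7
tool_pos: [0.5603, 0.3106, 0.1946]
tool_rot: [0.0, 1.0, 0.001, 0.0]
contact_force: [0.5, -0.6, 0.8]
gripper_width: 0.586
```

>>> drive_tool(commands="50 0 -0.07 0.6 0;50 0 0 0.9 0;50 0 0 0.9 0;50 0 0 0.5 0;50 0 0 0.2 0;50 0 0 0.06 0;10 0 0 0 0;10 0 0 0 0")

```text
time: 35.7
tool_pos: [0.561, 0.3135, 0.1012]
tool_rot: [-0.0, 1.0, 0.001, 0.001]
contact_force: [-0.3, -1.6, 0.6]
gripper_width: 0.222
```

>>> drive_tool(commands="10 0 0 0 0;10 0 0 0 0;10 0 0 -0.2 0;10 0 0 -0.7 0;10 0 0 -1 0;10 0 0 -0.6 0;10 0 0.5 -0.4 0;10 0 0.9 0 0")

```text
time: 36.7
tool_pos: [0.5605, 0.2708, 0.1879]
tool_rot: [-0.0, 1.0, 0.001, 0.001]
contact_force: [0.2, -0.1, -2.5]
gripper_width: 0.216
```

>>> drive_tool(commands="10 -0.05 0.95 0 0;10 0 0.95 0 0;10 0 0.95 0 0;10 0 0.95 0 0;10 0 0.95 0 0;10 0 0.95 0 0;10 0 0.95 0 0;10 0 0.9 0 0")

```text
time: 37.7
tool_pos: [0.558, 0.043, 0.186]
tool_rot: [0.0, 1.0, 0.0, -0.001]
contact_force: [-0.2, 0.9, -2.1]
gripper_width: 0.219
```

>>> drive_tool(commands="10 0 0.1 0 0;10 0 0 0.5 0;10 0 0 0.8 0;10 0 0 0.8 0;10 0 0 0.4 0;10 0 0 0.2 0;10 0 0 0 0;10 0 0 0 0")

```text
time: 38.7
tool_pos: [0.5597, 0.0419, 0.1067]
tool_rot: [0.0, 1.0, 0.001, 0.001]
contact_force: [0.3, -0.6, -2.8]
gripper_width: 0.22
```

>>> drive_tool(commands="10 0 0 0.1 0;10 0 0 0.07 0;10 0 0 0 0;50 0 0 0 0;50 0 0 0 0;50 0 0 0 0;50 0 0 0 0;50 0 0 -0.5 0")

```text
time: 39.7
tool_pos: [0.5577, 0.0419, 0.1144]
tool_rot: [-0.0, 1.0, 0.001, -0.002]
contact_force: [0.4, -0.1, 0.4]
gripper_width: 0.59
```

>>> drive_tool(commands="50 0 0 -1 0;50 0 0 -1 0;50 -0.3 -0.9 -0.7 0;50 -0.3 -1 0 0;50 -0.3 -1 0 0;50 -0.3 -1 0 0;50 -0.3 -1 0 0;50 -0.3 -1 0 0")

```text
time: 40.7
tool_pos: [0.5047, 0.2198, 0.1979]
tool_rot: [-0.0, 1.0, 0.001, 0.001]
contact_force: [0.1, -0.9, 0.6]
gripper_width: 0.581
```

>>> drive_tool(commands="50 -0.3 -1 0 0;50 -0.3 -1 0 0;50 -0.3 -0.8 0 0;50 -0.08 -0.33 0 0;50 0 0 0 0;50 0 0 0.5 0;50 0 0 0.8 0;50 0 0 0.6 0")

```text
time: 41.7
tool_pos: [0.4748, 0.3115, 0.1372]
tool_rot: [0.001, 1.0, -0.0, -0.001]
contact_force: [0.1, 1.2, -1.1]
gripper_width: 0.585
```

>>> drive_tool(commands="50 0.05 -0.04 0.5 0;50 0 0 0.25 0;50 0 0 0.05 0;10 0 0 0 0;10 0 0 0 0;10 0 0 0 0;10 0 0 0 0;10 0 0 -0.2 0")

```text
time: 42.7
tool_pos: [0.4762, 0.3136, 0.1211]
tool_rot: [0.0, 1.0, 0.001, -0.001]
contact_force: [-0.7, 0.9, -0.6]
gripper_width: 0.118
```

>>> drive_tool(commands="10 0 0 -0.7 0;10 0 0 -1 0;10 0 0 -1 0;10 0 0 -1 0;10 0 0 -1 0;10 0.1 0.5 -0.3 0;10 0.13 0.95 0 0;10 0.13 0.95 0 0")

```text
time: 43.7
tool_pos: [0.4874, 0.2402, 0.2711]
tool_rot: [0.0, 1.0, 0.001, -0.0]
contact_force: [0.6, 0.1, -0.3]
gripper_width: 0.12
```

The fingers closed on nothing (width 0.118), so I look before doing anything else.

```bash
python3 - <<'E'
from h import *
sc=manip.grab_frame("scene")[:,:,::-1];w=manip.grab_frame("wrist")[:,:,::-1]
cv2.imwrite("pics/s7.png",sc);cv2.imwrite("pics/w7.png",w)
a=cv2.resize(sc[140:320,290:490],(400,360));cv2.imwrite("pics/v12.png",np.hstack([a,cv2.resize(w,(400,300))[:0] if 0 else cv2.copyMakeBorder(cv2.resize(w,(400,300)),0,60,0,0,0)]))
E
```

```text
(no output)
```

View pics/v12.png

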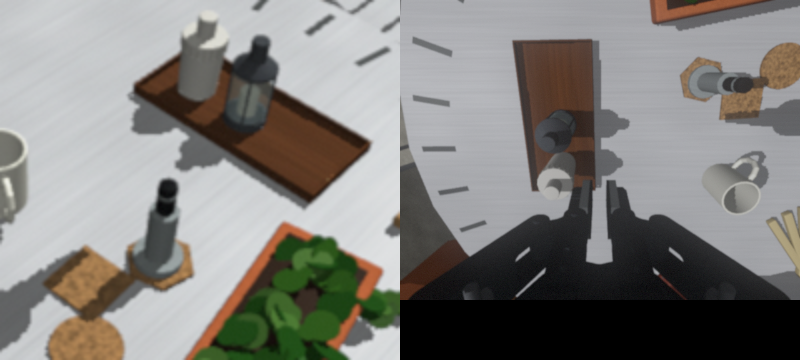

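```bash
python3 - <<'E'
from h import *
np.set_printoptions(precision=4,suppress=True)
ps,pw=manip.camera_params("scene"),manip.camera_params("wrist")
print(manip.state()["tool_pos"])
a,b=(290+261/2,140+43/2),(160*1.6,117*1.6)
print(plane(ps,a,.138),plane(pw,b,.138),tri(ps,a,pw,b))
print("pot",plane(ps,(290+208/2,140+19/2),.128))
s,w=cv2.imread("pics/s7.png"),cv2.imread("pics/w7.png")
cv2.imwrite("pics/v13.png",np.hstack([cv2.resize(s[140:215,370:445],(400,400),interpolation=2),cv2.resize(w[150:330,200:300],(222,400),interpolation=2)]))
for X in((.476,.313,.138),):print((proj(ps,X)-[370,140])*400/75,(proj(pw,X)-[200,150])*2.222+[400,0])
E
```

```text
[0.4877 0.239  0.271 ]
[0.4789 0.307  0.138 ] [0.5126 0.2937 0.138 ] (array([0.5053, 0.2847, 0.1598]), np.float64(0.024757889393822112))
pot [0.3932 0.3096 0.128 ]
[272.0728 106.5085] [481.8669 172.83  ]
```

View pics/v13.png

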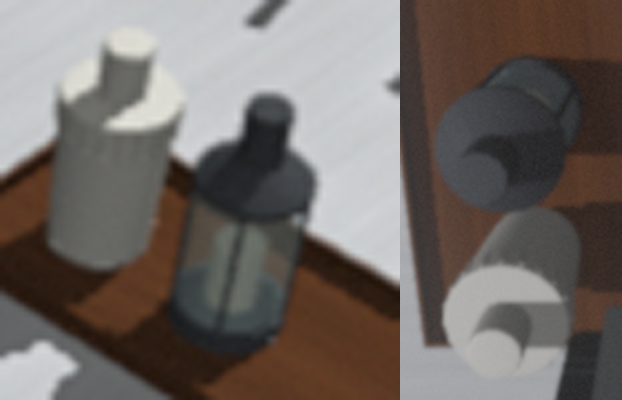

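The lamp still stands at (0.476, 0.313), exactly as predicted in both views. The pads had closed too near the knob's top and slipped off, so I regrasp about 5 mm lower.

>>> drive_tool(commands="50 -0.13 -0.83 0 0;50 -0.13 -0.83 0 0;50 -0.13 -0.82 0 0;50 0 0 0.9 0;50 0 0 1 0;50 0 0 1 0;50 0 0 1 0;50 0 0 0.8 0")

```text
time: 44.8
tool_pos: [0.4749, 0.3159, 0.1285]
tool_rot: [0.0, 1.0, 0.001, -0.001]
contact_force: [0.3, 0.4, 0.4]
gripper_width: 0.585
```

>>> drive_tool(commands="50 0 0 0.4 0;50 0 0 0.2 0;50 0 0 0 0;50 0 0 0 0;50 0 0 0 0;50 0 0 0 0;50 0 0 0 0;50 0 0 0 0")

```text
time: 45.8
tool_pos: [0.4758, 0.3163, 0.1125]
tool_rot: [-0.0, 1.0, 0.001, -0.0]
contact_force: [0.3, -0.0, 0.6]
gripper_width: 0.589
```

>>> drive_tool(commands="50 0 0.1 0.1 0;50 0 0 0 0;10 0 0 0 0;10 0 0 0 0;10 0 0 0 0;10 0 0 0 0;10 0 0 0 0;10 0 0 0 0")

```text
time: 46.8
tool_pos: [0.476, 0.3132, 0.1099]
tool_rot: [0.0, 1.0, 0.001, 0.0]
contact_force: [-0.2, -1.6, 3.6]
gripper_width: 0.235
```

>>> drive_tool(commands="10 0 0 -0.3 0;10 0 0 -0.9 0;10 0 0 -1 0;10 0 0 -1 0;10 0 0 -1 0;10 0 0 -0.6 0;10 0.07 0.5 0 0;10 0.13 0.95 0 0")

```text
time: 47.8
tool_pos: [0.4811, 0.2688, 0.2516]
tool_rot: [0.001, 1.0, 0.001, -0.001]
contact_force: [0.3, 0.9, -3.4]
gripper_width: 0.238
```

>>> drive_tool(commands="10 0.13 0.95 0 0;10 0.13 0.95 0 0;10 0.13 0.95 0 0;10 0.13 0.95 0 0;10 0.13 0.95 0 0;10 0.13 0.95 0 0;10 0.13 0.95 0 0;10 0.13 0.95 0 0")

```text
time: 48.8
tool_pos: [0.5121, 0.0401, 0.251]
tool_rot: [0.0, 1.0, 0.0, -0.002]
contact_force: [-0.4, 0.3, -3.3]
gripper_width: 0.239
```

>>> drive_tool(commands="10 0.13 0.95 0 0;10 0.13 0.95 0 0;10 0.07 0.87 0 0;10 0 0 0.5 0;10 0 0 0.9 0;10 0 0 0.9 0;10 0 0 0.9 0;10 0 0 0.7 0")

```text
time: 49.8
tool_pos: [0.521, -0.0405, 0.1326]
tool_rot: [-0.001, 1.0, 0.001, -0.002]
contact_force: [0.3, -0.4, -3.7]
gripper_width: 0.236
```

>>> drive_tool(commands="10 0.04 0.03 0.35 0;10 0 0 0.2 0;10 0 0 0.05 0;10 0 0 0 0;10 0 0 0 0;10 0 0 0 0;10 0 0 0 0;10 0 0 0 0")

```text
time: 50.8
tool_pos: [0.5246, -0.0422, 0.1186]
tool_rot: [-0.0, 1.0, 0.001, 0.0]
contact_force: [1.4, 0.2, -3.6]
gripper_width: 0.236
```

>>> drive_tool(commands="10 -0.06 0 0.12 0;10 0 0 0.1 0;10 0 0 0.04 0;10 0 0 0 0;10 0 0 0 0;10 0 0 0 0;50 0 0 0 0;50 0 0 0 0")

```text
time: 51.8
tool_pos: [0.523, -0.0422, 0.111]
tool_rot: [-0.0, 1.0, 0.001, 0.0]
contact_force: [-0.2, -0.6, 0.7]
gripper_width: 0.584
```

>>> drive_tool(commands="50 0 0 0 0;50 0 0 0 0;50 0 0 -0.5 0;50 0 0 -1 0;50 0 0 -1 0;50 -0.3 -0.7 -0.8 0;50 -0.36 -0.98 0 0;50 -0.36 -0.98 0 0")

```text
time: 52.8
tool_pos: [0.4923, 0.0382, 0.2117]
tool_rot: [0.0, 1.0, 0.0, 0.001]
contact_force: [0.0, -0.1, -0.6]
gripper_width: 0.588
```

>>> drive_tool(commands="50 -0.36 -0.98 0 0;50 -0.36 -0.98 0 0;50 -0.36 -0.98 0 0;50 -0.36 -0.98 0 0;50 -0.36 -0.98 0 0;50 -0.36 -0.98 0 0;50 -0.36 -0.98 0 0;50 -0.36 -0.98 0 0")

```text
time: 53.8
tool_pos: [0.4052, 0.2737, 0.2111]
tool_rot: [-0.0, 1.0, 0.001, 0.001]
contact_force: [0.4, -0.5, -0.9]
gripper_width: 0.589
```

>>> drive_tool(commands="50 -0.37 -0.9 0 0;50 -0.2 -0.43 0.5 0;50 0 0 0.9 0;50 0 0 0.9 0;50 0 0 0.7 0;50 0 0 0.4 0;50 0 0 0 0;50 0 0 0 0")

```text
time: 54.8
tool_pos: [0.3889, 0.3128, 0.1087]
tool_rot: [-0.0, 1.0, 0.0, 0.001]
contact_force: [0.5, -0.1, 0.7]
gripper_width: 0.588
```

>>> drive_tool(commands="50 -0.02 -0.03 0.15 0;50 0 0 0.1 0;50 0 0 0 0;10 0 0 0 0;10 0 0 0 0;10 0 0 0 0;10 0 0 0 0;10 0 0 0 0")

```text
time: 55.8
tool_pos: [0.3879, 0.3137, 0.1007]
tool_rot: [-0.0, 1.0, 0.001, 0.0]
contact_force: [-0.9, 0.4, 2.3]
gripper_width: 0.258
```

>>> drive_tool(commands="10 0 0 -0.3 0;10 0 0 -0.9 0;10 0 0 -1 0;10 0 0 -1 0;10 0 0 -1 0;10 0 0 -1 0;10 0.25 0.5 0 0;10 0.44 0.95 0 0")

```text
time: 56.8
tool_pos: [0.408, 0.2688, 0.2544]
tool_rot: [0.001, 1.0, 0.001, -0.001]
contact_force: [0.7, 0.2, -2.6]
gripper_width: 0.259
```

>>> drive_tool(commands="10 0.44 0.95 0 0;10 0.44 0.95 0 0;10 0.44 0.95 0 0;10 0.44 0.95 0 0;10 0.44 0.95 0 0;10 0.44 0.95 0 0;10 0.44 0.95 0 0;10 0.44 0.95 0 0")

```text
time: 57.8
tool_pos: [0.5132, 0.0399, 0.2533]
tool_rot: [0.0, 1.0, 0.0, -0.002]
contact_force: [-0.2, -0.0, -2.0]
gripper_width: 0.261
```

>>> drive_tool(commands="10 0.44 0.95 0 0;10 0.44 0.95 0 0;10 0.44 0.95 0 0;10 0.44 0.95 0 0;10 0.44 0.95 0 0;10 0.09 0.2 0 0;10 0 0 0 0;10 0 0 0 0")

```text
time: 58.8
tool_pos: [0.5824, -0.1057, 0.2554]
tool_rot: [-0.0, 1.0, 0.001, -0.001]
contact_force: [0.4, -0.0, -2.2]
gripper_width: 0.259
```

>>> drive_tool(commands="10 0.02 0.03 0.7 0;10 0 0 1 0;10 0 0 1 0;10 0 0 1 0;10 0 0 0.8 0;10 0 0 0.4 0;10 0 0 0 0;10 0 0 0 0")

```text
time: 59.8
tool_pos: [0.5845, -0.1074, 0.1104]
tool_rot: [0.0, 1.0, 0.001, 0.001]
contact_force: [-0.4, -0.6, -2.4]
gripper_width: 0.258
```

>>> drive_tool(commands="10 -0.05 -0.02 0.15 0;10 0 0 0.1 0;10 0 0 0.04 0;10 0 0 0 0;10 0 0 0 0;50 0 0 0 0;50 0 0 0 0;50 0 0 0 0")

```text
time: 60.8
tool_pos: [0.5819, -0.1066, 0.1]
tool_rot: [-0.0, 1.0, 0.001, -0.0]
contact_force: [0.3, -0.8, -0.2]
gripper_width: 0.586
```

>>> drive_tool(commands="50 0 0 0 0;50 0 0 -0.5 0;50 0 0 -1 0;50 0 0 -1 0;50 -0.5 -0.6 -1 0;50 -0.7 -0.6 -1 0;50 -0.7 -0.6 0 0;50 0 0 0 0")

```text
time: 61.8
tool_pos: [0.525, -0.052, 0.2374]
tool_rot: [0.0, 1.0, 0.001, 0.002]
contact_force: [-0.8, 0.1, 0.2]
gripper_width: 0.586
```

```bash
python3 - <<'E'
from h import *
np.set_printoptions(precision=4,suppress=True)
print(manip.state()["tool_pos"])
ps,pw=manip.camera_params("scene"),manip.camera_params("wrist")
w=manip.grab_frame("wrist")[:,:,::-1];sc=manip.grab_frame("scene")[:,:,::-1]
cv2.imwrite("pics/w9.png",w);cv2.imwrite("pics/s9.png",sc)
import pickle;pickle.dump(pw,open("w9.pkl","wb"))
P=dict(pot=(.583,-.1065,.129),lamp=(.523,-.0415,.139),li=(.559,.0415,.133))
c=np.mean([proj(pw,X) for X in P.values()],0).astype(int)-[110,85]
c=np.clip(c,0,None);print(c)
a=cv2.resize(w[c[1]:c[1]+170,c[0]:c[0]+220],None,fx=2.2,fy=2.2,interpolation=2)
b=cv2.resize(sc[225:350,300:400],(299,374),interpolation=2)
for n,X in P.items():print(n,(proj(pw,X)-c)*2.2,(proj(ps,X)-[300,225])*2.99+[a.shape[1],0])
cv2.imwrite("pics/v14.png",np.hstack([a,b]))
E
```

```text
[ 0.525  -0.052   0.2374]
[188 102]
pot [446.8192 107.484 ] [590.3963 159.4492]
lamp [260.3193 280.3729] [594.1509  49.5635]
li [ 24.4862 177.2723] [710.2856  22.7891]
```

View pics/v14.png

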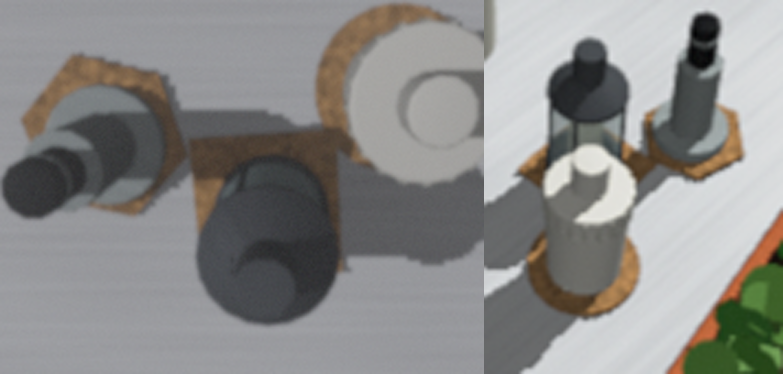

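The view shows pot, lamp and stand upright on their own coasters. I quantify the offsets: wrist knob tops are stand (34,189), lamp (265,288) and pot (443,110); scene tops are (706,20), (591,50) and (591,160).

```bash
python3 - <<'E'
from h import *
import pickle
np.set_printoptions(precision=4,suppress=True)
ps,pw=manip.camera_params("scene"),pickle.load(open("w9.pkl","rb"))
W=lambda a:(188+a[0]/2.2,102+a[1]/2.2);S=lambda a:(300+(a[0]-484)/2.99,225+a[1]/2.99)
for n,a,b,z in(("li",(34,189),(706,20),.133),("lamp",(265,288),(591,50),.139),("pot",(443,110),(591,160),.129)):
    print(n,plane(pw,W(a),z),plane(ps,S(b),z),tri(pw,W(a),ps,S(b)))
# coasters: hex corners in this view
h=[(22,122),(75,55),(163,73),(190,155),(137,215)]
H=np.array([plane(pw,W(q),.005)[:2] for q in h]);print("hex",(H[0]+H[3])/2,(H[1]+H[4])/2,np.linalg.norm(H[0]-H[3]),np.linalg.norm(H[1]-H[4]))
# foot of stand: gray disc edges right/top at z=.017
for q in((165,148),(110,85)):print("foot edge",plane(pw,W(q),.017))
q=[plane(pw,W(a),.005)[:2] for a in((189,138),(340,127),(344,270))];print("sq",(q[0]+q[2])/2,q)
E
```

```text
li [0.5548 0.0386 0.133 ] [0.5551 0.0414 0.133 ] (array([0.5562, 0.038 , 0.1364]), np.float64(0.0018826099725307507))
lamp [ 0.5201 -0.0432  0.139 ] [ 0.5218 -0.0434  0.139 ] (array([ 0.5205, -0.0429,  0.1381]), np.float64(0.0013789096085563327))
pot [ 0.5821 -0.1052  0.129 ] [ 0.5836 -0.1065  0.129 ] (array([ 0.5822, -0.1055,  0.127 ]), np.float64(0.0006470735928713409))
hex [0.5565 0.0414] [0.5571 0.0412] 0.08636907618443629 0.084724764286123
foot edge [0.5535 0.0098 0.017 ]
foot edge [0.5838 0.0351 0.017 ]
sq [ 0.5218 -0.0414] [array([ 0.557 , -0.0008]), array([ 0.5627, -0.0779]), array([ 0.4867, -0.0819])]
```

All three sit within about 3 mm of their coaster centres. One last full look before handing in.

View pics/s9.png

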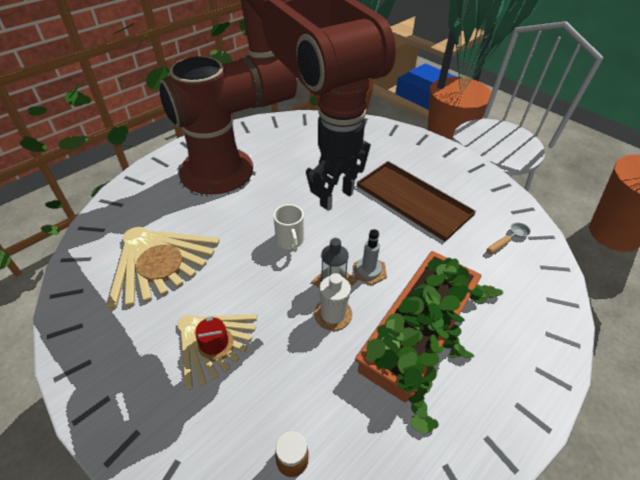

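The full view shows the dish on the small trivet at (213,337), the pot (334,300), lamp (335,260) and stand (370,258) on their coasters, and the tray empty. The mug, jar, spoon and ivy are where they were, and the gripper is clear.

```bash
python3 -c "
from plant import manip
print(manip.job_done(), manip.state()['time'])"
```

```text
the job is handed in; nothing more can be done
the job is handed in; nothing more can be done
```

The job is done and handed in after about 62 s of the 136 s allowed. I moved the lamp, stand and pot to the tray and set the dish on the smaller trivet's cork pad. Then I put the stand, lamp and pot back on their own coasters.

- **Final positions:** In the last views everything stands upright. The pot is about 1 mm off its coaster's centre, the lamp about 2 mm and the stand about 3 mm. The dish looked centred on the pad; that was judged by eye in one scene view, because the colour-mask measurement of it failed.
- **Other objects:** The mug, jar, spoon and ivy look unmoved in the last picture, and the gripper hangs clear of everything.
- **One missed grasp:** When I fetched the lamp from the tray, the fingers first slipped off the top of its knob. A look showed the lamp still standing where it was, so I gripped about 5 mm lower and that held. It had also dropped a few millimetres when first set down in the tray.
- **Disagreement between views:** The scene and wrist cameras differed by up to 3 mm on the stand's position, so its 3 mm offset is no more certain than that.

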